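# Flip the round status tag on the gluing bench

### The arm

A 6-joint arm with a two-finger parallel gripper is mounted at the origin on the work surface. World frame = base frame: x ahead of the robot, y to its left, z up, the work surface at z = 0. Lengths are in m, angles in rad, forces in N, time in s.
With the tool pointing down it reaches from about 0.275 to 0.775 m from the base axis. Payload 14.6 kg.
Tool frame: the origin (TCP) lies on the mounting face of the last link; the fingertips stand 173 mm ahead of it and the grasp point (between the pads) lies 155 mm ahead of it (pinch_z is the distance from the TCP to the grasp point, in m); z points along the fingers, y is the direction in which the jaws open and shut (so a half turn about z gives the same grasp; the last joint's range is limited). The gripper opens to 85 mm and grips with 20 to 120 N. Pads are 22 mm wide; open, the fingers measure 114 mm over their backs; the gripper's body (76 mm by 85 mm) begins 54 mm behind the grasp point. The pads swing forward as they close: fully open they stand 13 mm farther back than shut.
Start: joints at [1.132, 0.263, -0.048, 1.259, 0, 1.415], TCP at [0.147, 0.504, 0.405] pointing down, gripper open.
Joint ranges: [-2.65, 2.65], [-0.89, 1.7], [-1.18, 1.37], [-2.13, 2.11], [-1.35, 1.29], [-3.14, 3.14]. Speed limits (rad/s): [1.89, 1.89, 2.57, 2.79, 3.14, 3.14].

### API

Orientations are given as a unit quaternion [x, y, z, w].
In Python, from rig import * gives the robot as it stands. The module is installed in compiled form; this text tells all that it offers.
- The arm moves only by the tool apply_moves, never from a script. Its argument "deltas" is a list of rows, each a list of 2 entries, a list of its own where there are three numbers: the shift along the tool's x, y, z as a fraction of full scale, then the turn about the tool's z as a fraction of full scale. In form: [[[tx, ty, tz], spin], ...]. A call has exactly 10 rows; each row is the pose to reach, as a shift and turn from the pose commanded when the call began, along the tool's axes at that moment; what a row does not reach only later rows make up. Full scale, the value 1, is 0.1 m for a shift and pi/4 rad for a turn. A row lasts 1/8 s, in which the tool goes at most 62.5 mm and 10.7 degrees, less where a joint would pass 70% of its speed; a pose out of reach is approached as far as the arm can. A call with a number of a shift or a turn outside -1 to 1 is refused whole. A call with a gripper value outside its range is refused whole. "hand" is the opening, from 0 (shut) to 1 (fully open), set as the call begins (left out, the last holds). The fingers move at their own pace and stop on an object; "grip_force" is the grip in N (left out, the last holds). Time passes only in rows, so rows that repeat a pose let the fingers close, or fill a call up. It gives the time, the measured TCP pose, the force and the opening at its end, in the units of the state.
- read_state(): the state, without advancing time (a new reading comes with each control period).
- snapshot(name): name is "scene" or "top" or "wrist"; returns the picture (420x560x3 uint8, red, green, blue); there is no depth.
- camera_model(name): a dict with "intrinsics" (3x3 intrinsics, pixels), "R" (3x3) and "t" (3): a world point X has camera coordinates R X + t; the wrist camera has in their place "mount" (4x4, takes a point from camera to tool coordinates, whose origin is the TCP and whose axes are the flange's). Camera axes: x right, y down, z forward; pixel columns grow to the right and rows downward; lengths in m; the calibration is good to about 2 mm. A picture is of the moment at which its call begins: read the wrist's pose just before it. camera_model takes no time and is no camera call.
- job_done(): hands the job in, once; it reports no verdict.
The state is a dict: "time": time; "qpos": joint angles; "qd": joint speeds; "effort": joint torques, N m; "eef_pos": TCP position; "eef_rot": TCP orientation; "wrist_force": force on the tool from outside, world axes, zero at the start; "torque": the same for the moment, N m; "grip_width": finger opening in m.
Only numpy, scipy, OpenCV 4.12 (cv2) and the standard library are available. Lean on these libraries where they do the work, as an engineer would, in place of code of your own. Each camera call takes 0.05 s, during which the arm holds its last target. There are 200 camera calls.

### The job

The glue on one batch has set: with the fingertips, push the round-headed flip tag over its pivot, from the side it lies on right across to the other, until it lies flat there with its ringed face up. Only push it: do not lift or shove its stand, leave the rectangular tag as it is, and do not disturb anything else on the bench.

Things in the scene. Friction and masses are not known exactly. Their poses are not given: they have to be found in the camera images.
- round_stand: Flip tag with the round head (to be flipped). Stand: loose dark steel base 80 (local x) by 150 (y) by 10 mm, with its paddle about 0.9 kg; origin centre of underside, z up. Two 6 mm thick posts at x +-31 mm, 79 mm high, carry the axle along x at y 0, z 75 mm. Rest pins at x +-15, y +-40 mm carry the paddle flat.
- round_paddle (a joint): Angle (rad) of the round-headed paddle on its axle. 0 = flat, pointing to the stand's local +y; pi/2 upright; pi = flat on the other rests, pointing to local -y (end stop). Stiff friction hinge: about 0.03 N m turns it, and it stays where it is left. Pushing the fin towards local -y raises the paddle; it can then be pushed over from behind.
- round_tip (a point): Middle of the free end of the round-headed paddle, 65 mm from the axle. White metal, 5 mm thick, in line with the axle, a 36 mm wide neck and a 50 mm disc centred 40 mm from the axle, about 50 g. Plain face up at angle 0; the other face bears a dark raised ring, 24 mm.
- round_fin (a point): Middle of the free end of the round-headed paddle's flat thumb fin: 24 mm wide along the axle, 5 mm thick, 55 mm long from the axle, square to the paddle and turning with it: straight up at angle 0, towards local -y at pi/2, straight down at pi.
- square_stand: Flip tag with the rectangular paddle (leave alone). Stand: loose dark steel base 80 (local x) by 150 (y) by 10 mm, with its paddle about 0.9 kg; origin centre of underside, z up. Two 6 mm thick posts at x +-31 mm, 79 mm high, carry the axle along x at y 0, z 75 mm. Rest pins at x +-15, y +-40 mm carry the paddle flat.
- square_paddle (a joint): Angle (rad) of the rectangular paddle on its axle. 0 = flat, pointing to the stand's local +y; pi/2 upright; pi = flat on the other rests, pointing to local -y (end stop). Stiff friction hinge: about 0.03 N m turns it, and it stays where it is left. Pushing the fin towards local -y raises the paddle; it can then be pushed over from behind.
- square_tip (a point): Middle of the free end of the rectangular paddle, 65 mm from the axle. White metal, 5 mm thick, in line with the axle, 46 mm wide and 65 mm long, about 50 g. Plain face up at angle 0; the other face bears a dark raised bar.
- bowl_a: Loose glass bowl, 84 mm across, 45 mm high, nearer the robot; origin under its centre. Leave alone.
- bowl_b: Loose glass bowl, 84 mm across, 45 mm high, beyond the tags; origin under its centre. Leave alone.
- glue: Loose white glue bottle, 42 mm across, 112 mm high; origin under its centre. Leave alone.
- cap: Loose white bottle cap, 20 mm across, 30 mm high, between the two stands; origin under its centre. Leave alone.
- phone: Loose phone lying flat, 150 by 73 by 9 mm; origin under its centre. Leave alone.
- brush: Loose paint brush lying flat, 170 mm long, beyond the tags; origin at its underside. Leave alone.
- clip: Loose steel hair clip, 55 by 14 by 8 mm, between the two stands; origin under its centre. Leave alone.
There are look-alikes about, which are no part of the job. What is shaped like the round_stand but turquoise is not meant.

How it is judged:
By the outcome, as a careful person would: the job done as asked, in the order asked, and still so for the second after the job is handed in, with the robot touching nothing.
It also fails if it takes over 43 s, if anything falls off the work surface, if the arm or the gripper's body presses on something with over 40 N, if the wrist force passes 120 N, or if a joint passes its speed limit or range.

## Working session

There is one attempt and no reset: what is moved stays moved. The work goes in short steps, Python scripts to look and compute and a tool call to move; the robot and the scene stay as the last step left them, time stands still between calls to the robot, and variables do not carry over. Pictures are saved under pics/ and viewed, about 8 in all and at most 12, crops included, and the job is handed in when it is done.

Besides the shell and the picture viewer there is one more tool, called after ">>>" in YAML: its name, and indented under it one key for each argument. apply_moves: Moves the arm, as the interface text tells. Its arguments: {"type":"object","properties":{"deltas":{"type":"array"},"hand":{"type":"number"},"grip_force":{"type":"number"}},"required":["deltas"]}

```bash
mkdir -p pics; python3 - <<'E'
from rig import *
import cv2
for n in("scene","top"):
    cv2.imwrite(f"pics/{n}0.png",cv2.cvtColor(snapshot(n),cv2.COLOR_RGB2BGR)); m=camera_model(n); print(n,m["intrinsics"],m["R"],m["t"])
s=read_state();print(s["time"],s["eef_pos"],s["eef_rot"],s["grip_width"],camera_model("wrist"))
E
```

```text
scene [[444.24754845   0.         279.51847433]
 [  0.         444.24754845 204.18866475]
 [  0.           0.           1.        ]] [[-0.77431329  0.63264694 -0.01402759]
 [ 0.51879424  0.62196093 -0.58652974]
 [-0.36234163 -0.46143521 -0.80980621]] [ 0.36737993 -0.17714506  1.72214587]
top [[413.02368167   0.         284.97074337]
 [  0.         413.02368167 212.91366114]
 [  0.           0.           1.        ]] [[ 0.08181979 -0.99663985 -0.00381225]
 [-0.97284643 -0.07903434 -0.21753943]
 [ 0.21650716  0.02150777 -0.97604409]] [-0.03586951  0.51618908  1.0923567 ]
0.1 [0.14696309 0.50394394 0.40426262] [ 1.41418064e-01  9.89949852e-01 -4.44394044e-04 -1.52944683e-04] 0.0855801929037701 {'intrinsics': array([[292.60409024,   0.        , 278.90659376],
       [  0.        , 292.60409024, 208.63497341],
       [  0.        ,   0.        ,   1.        ]]), 'mount': array([[ 8.31624949e-04, -9.53308809e-01, -3.01996066e-01,
         7.80535990e-02],
       [ 9.99999633e-01,  7.30177819e-04,  4.48812789e-04,
         6.51034399e-04],
       [-2.07346356e-04, -3.01996328e-01,  9.53309066e-01,
         2.98293096e-02],
       [ 0.00000000e+00,  0.00000000e+00,  0.00000000e+00,
         1.00000000e+00]])}
```

View pics/scene0.png

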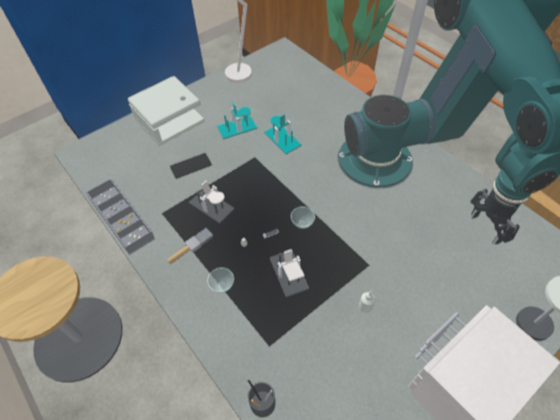

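View pics/top0.png

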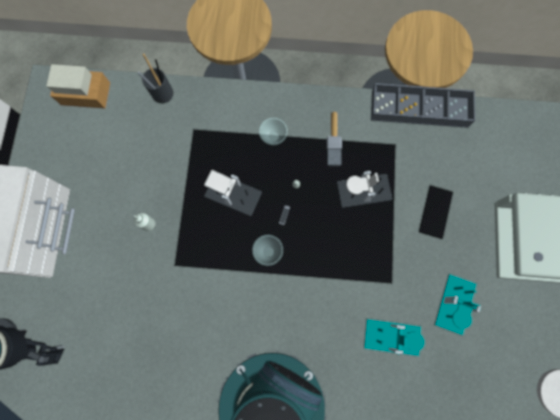

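The scene shows the candidates in the top view: a white round-headed tag (363,186), a white rectangular tag (225,187), and two turquoise look-alikes (395,338) and (458,304). The white round one on the dark steel base fits the description. I'll confirm it in a crop and measure its base.

```bash
cat > h.py <<'E'
import numpy as np, cv2
from rig import *
def ray(m,u,v,z):
    d=np.linalg.inv(m["intrinsics"])@[u,v,1]; R,t=np.array(m["R"]),np.array(m["t"])
    o=-R.T@t; d=R.T@d; return o+d*(z-o[2])/d[2]
def proj(m,X):
    c=m["intrinsics"]@(m["R"]@np.array(X)+m["t"]); return c[:2]/c[2]
def wrist(s):
    from scipy.spatial.transform import Rotation as Ro
    m=camera_model("wrist"); M=m["mount"]; Rt=Ro.from_quat(s["eef_rot"]).as_matrix()
    Rc=Rt@M[:3,:3]; o=Rt@M[:3,3]+s["eef_pos"]; return dict(intrinsics=m["intrinsics"],R=Rc.T,t=-Rc.T@o)
E
python3 - <<'E'
from h import *
T=cv2.imread("pics/top0.png");S=cv2.imread("pics/scene0.png")
a=cv2.resize(T[155:225,325:410],None,fx=4.7,fy=4.7,interpolation=cv2.INTER_CUBIC)
b=cv2.resize(S[170:230,180:250],None,fx=5.48,fy=5.48,interpolation=cv2.INTER_CUBIC)
h=min(len(a),len(b));cv2.imwrite("pics/crop1.png",np.hstack([a[:h],b[:h]]))
m=camera_model("top")
g=T[155:225,325:410].astype(int).max(2); k=((g>35)).astype(np.uint8)
k[:12]=0
n,l,st,ce=cv2.connectedComponentsWithStats(k)
for i in range(1,n):
    if st[i,4]>100:
        r=cv2.minAreaRect(np.argwhere(l==i)[:,::-1].astype(np.float32)); p=cv2.boxPoints(r)+[325,155]
        print(st[i],p.round(1).tolist()); print([ray(m,*q,.01)[:2].round(3).tolist() for q in p])
print(ray(m,363,186,.075), ray(m,357,186,.075),proj(m,[.6,-.2,.01]))
E
```

```text
[  11   12   74   58 2637] [[336.0, 167.0], [409.0, 167.0], [409.0, 224.0], [336.0, 224.0]]
[[0.679, -0.132], [0.697, -0.348], [0.524, -0.351], [0.507, -0.142]]
[ 0.6071509  -0.20370999  0.075     ] [ 0.6058079  -0.18712443  0.075     ] [357.61819277 194.49224878]
```

View pics/crop1.png

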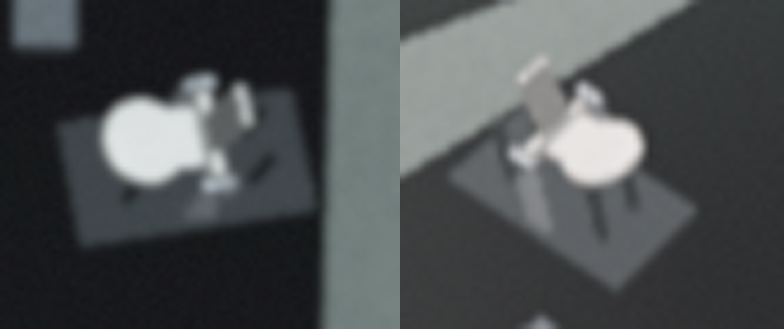

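The crop confirms the white round head with its plain face up, on a dark base. The head points left in the image, towards world +y, and the fin stands up. Base corners in crop pixels: (57,124), (291,90), (317,212), (80,246).

```bash
python3 - <<'E'
from h import *
m=camera_model("top");f=lambda p:(p[0]/4.7+324.9,p[1]/4.7+154.9)
P=np.array([ray(m,*f(p),.01) for p in[(57,124),(291,90),(317,212),(80,246)]]);print(P.round(4))
c=P.mean(0);print("c",c,[np.linalg.norm(P[i]-P[(i+1)%4]).round(3) for i in range(4)])
yl=(P[0]+P[3]-P[1]-P[2]);yl/=np.linalg.norm(yl);print("yl",yl,np.degrees(np.arctan2(-yl[0],yl[1])))
print("disc",ray(m,*f((148,140)),.0775),"expect",c+.04*yl)
print("posts",[ray(m,*f(p),.079) for p in[(199,80),(220,183)]])
print("fin top",ray(m,*f((244,104)),.13))
from scipy.spatial.transform import Rotation as Ro
s=read_state();R=Ro.from_quat(s["eef_rot"]).as_matrix();print(R.round(3))
# neighbors
for n,p,z in[("phone",(436,212),.009),("brush",(335,150),.01),("bowlb",(273,131),.045),("cap",(297,184),.03)]:print(n,ray(m,*p,z).round(3))
E
```

```text
[[ 0.6354 -0.1378  0.01  ]
 [ 0.6695 -0.2833  0.01  ]
 [ 0.5915 -0.3016  0.01  ]
 [ 0.558  -0.1562  0.01  ]]
c [ 0.61360829 -0.21972367  0.01      ] [np.float64(0.149), np.float64(0.08), np.float64(0.149), np.float64(0.08)]
yl [-0.22670729  0.97396294  0.        ] 13.103293025882714
disc [ 0.60868823 -0.18489025  0.0775    ] expect [ 0.60454    -0.18076515  0.01      ]
posts [array([ 0.64766013, -0.21313944,  0.079     ]), array([ 0.58542913, -0.22783495,  0.079     ])]
fin top [ 0.61794056 -0.2299208   0.13      ]
[[-0.96   0.28  -0.   ]
 [ 0.28   0.96  -0.001]
 [ 0.    -0.001 -1.   ]]
phone [ 0.566 -0.429  0.009]
brush [ 0.733 -0.126  0.01 ]
bowlb [0.763 0.062 0.045]
cap [ 0.612 -0.021  0.03 ]
```

Base 149 x 80 mm, as specified. Axle at about (0.615, -0.220), with local y along (-0.227, 0.974). I'm setting out with the gripper shut.

>>> apply_moves:
  deltas:
    - [[-0.1,-0.08,0],0]
    - [[-0.2,-0.17,0],0]
    - [[-0.3,-0.25,0],0]
    - [[-0.4,-0.34,0],0]
    - [[-0.5,-0.42,0],0]
    - [[-0.6,-0.5,0],0]
    - [[-0.7,-0.59,0],0]
    - [[-0.8,-0.67,0],0]
    - [[-0.9,-0.76,0],0]
    - [[-1,-0.84,0],0]
  hand: 0
  grip_force: 60

```text
time: 1.35
eef_pos: [0.2199, 0.3946, 0.4047]
eef_rot: [0.141, 0.99, 0.0, 0.0]
wrist_force: [-0.4, 0.1, 0.5]
grip_width: 0.0002
```

>>> apply_moves:
  deltas:
    - [[-0.1,-0.08,0],0]
    - [[-0.2,-0.17,0],0]
    - [[-0.3,-0.25,0],0]
    - [[-0.4,-0.34,0],0]
    - [[-0.5,-0.42,0],0]
    - [[-0.6,-0.5,0],0]
    - [[-0.7,-0.59,0],0]
    - [[-0.8,-0.67,0],0]
    - [[-0.9,-0.76,0],0]
    - [[-1,-0.84,0],0]

```text
time: 2.6
eef_pos: [0.2924, 0.286, 0.4047]
eef_rot: [0.141, 0.99, 0.0, 0.0]
wrist_force: [0.8, 0.7, -0.6]
grip_width: -0.0007
```

>>> apply_moves:
  deltas:
    - [[-0.1,-0.08,0],0]
    - [[-0.2,-0.17,0],0]
    - [[-0.3,-0.25,0],0]
    - [[-0.4,-0.34,0],0]
    - [[-0.5,-0.42,0],0]
    - [[-0.6,-0.5,0],0]
    - [[-0.7,-0.59,0],0]
    - [[-0.8,-0.67,0],0]
    - [[-0.9,-0.76,0],0]
    - [[-1,-0.84,0],0]

```text
time: 3.85
eef_pos: [0.3649, 0.1773, 0.4047]
eef_rot: [0.141, 0.99, 0.0, 0.0]
wrist_force: [-0.4, 0.5, 0.2]
grip_width: -0.0002
```

>>> apply_moves:
  deltas:
    - [[-0.1,-0.08,0],0]
    - [[-0.2,-0.17,0],0]
    - [[-0.3,-0.25,0],0]
    - [[-0.4,-0.34,0],0]
    - [[-0.5,-0.42,0],0]
    - [[-0.6,-0.5,0],0]
    - [[-0.7,-0.59,0],0]
    - [[-0.8,-0.67,0],0]
    - [[-0.9,-0.76,0],0]
    - [[-1,-0.84,0],0]

```text
time: 5.1
eef_pos: [0.4374, 0.0687, 0.4047]
eef_rot: [0.141, 0.99, -0.0, -0.0]
wrist_force: [0.1, -0.1, 0.8]
grip_width: -0.0001
```

>>> apply_moves:
  deltas:
    - [[-0.1,-0.08,0],0]
    - [[-0.2,-0.17,0],0]
    - [[-0.3,-0.25,0],0]
    - [[-0.4,-0.34,0],0]
    - [[-0.5,-0.42,0],0]
    - [[-0.6,-0.5,0],0]
    - [[-0.7,-0.59,0],0]
    - [[-0.8,-0.67,0],0]
    - [[-0.9,-0.76,0],0]
    - [[-1,-0.84,0],0]

```text
time: 6.35
eef_pos: [0.5099, -0.0399, 0.4047]
eef_rot: [0.141, 0.99, -0.0, -0.0]
wrist_force: [0.0, -0.2, -0.1]
grip_width: 0.0
```

>>> apply_moves:
  deltas:
    - [[-0.1,-0.08,0],0.07]
    - [[-0.2,-0.17,0],0.14]
    - [[-0.3,-0.25,0],0.21]
    - [[-0.4,-0.34,0],0.28]
    - [[-0.5,-0.42,0],0.35]
    - [[-0.6,-0.5,0],0.42]
    - [[-0.7,-0.59,0],0.49]
    - [[-0.8,-0.67,0],0.56]
    - [[-0.9,-0.76,0],0.63]
    - [[-1,-0.84,0],0.67]

```text
time: 7.6
eef_pos: [0.5823, -0.1487, 0.4046]
eef_rot: [0.395, 0.919, -0.0, -0.0]
wrist_force: [0.1, -0.1, -0.4]
grip_width: 0.0002
```

>>> apply_moves:
  deltas:
    - [[-0.06,-0.01,0.07],0.1]
    - [[-0.12,-0.02,0.14],0.2]
    - [[-0.18,-0.03,0.21],0.3]
    - [[-0.24,-0.04,0.28],0.4]
    - [[-0.3,-0.05,0.35],0.5]
    - [[-0.36,-0.06,0.42],0.6]
    - [[-0.44,-0.08,0.5],0.68]
    - [[-0.44,-0.08,0.5],0.68]
    - [[-0.44,-0.08,0.5],0.68]
    - [[-0.44,-0.08,0.5],0.68]

```text
time: 8.85
eef_pos: [0.6064, -0.1851, 0.3551]
eef_rot: [0.622, 0.783, 0.0, 0.0]
wrist_force: [-0.5, -0.6, -0.0]
grip_width: 0.0001
```

```bash
python3 - <<'E'
from h import *
s=read_state();cv2.imwrite("pics/w1.png",cv2.cvtColor(snapshot("wrist"),cv2.COLOR_RGB2BGR))
w=wrist(s);print(s["eef_pos"],s["eef_rot"])
c=np.array([.615,-.2205,0]);xl=np.array([.974,.227,0]);yl=np.array([-.227,.974,0])
for n,x,y,z in[("post+",.031,0,.079),("post-",-.031,0,.079),("fintop",0,0,.13),("tip",0,.065,.0775),("b1",.04,.075,.01),("b2",-.04,.075,.01)]:print(n,proj(w,c+x*xl+y*yl+[0,0,z]).round())
E
```

```text
[ 0.60639856 -0.1850691   0.35511697] [6.22222628e-01 7.82840301e-01 6.97236417e-05 2.45192427e-04]
post+ [313. 247.]
post- [246. 247.]
fintop [280. 275.]
tip [279. 177.]
b1 [317. 155.]
b2 [242. 155.]
```

View pics/w1.png

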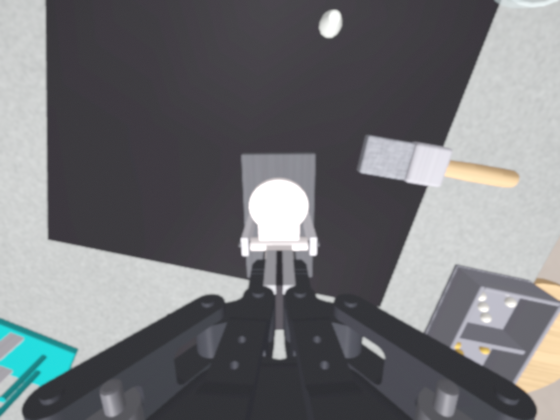

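The wrist view agrees with the estimate: posts at (245,245) and (313,245), head end near (279,178), base edge at row 154. Next I go down behind the fin and push it towards -y.

>>> apply_moves:
  deltas:
    - [[0,0,0.1],0]
    - [[0,0,0.2],0]
    - [[0,0,0.3],0]
    - [[0,0,0.4],0]
    - [[0,0,0.5],0]
    - [[0,0,0.6],0]
    - [[0,0,0.7],0]
    - [[0,0,0.8],0]
    - [[0,0,0.85],0]
    - [[0,0,0.85],0]

```text
time: 10.15
eef_pos: [0.6064, -0.1852, 0.2694]
eef_rot: [0.623, 0.783, -0.0, -0.0]
wrist_force: [-0.3, 1.3, -0.2]
grip_width: 0.0001
```

>>> apply_moves:
  deltas:
    - [[-0.08,0,0],0]
    - [[-0.16,0,0],0]
    - [[-0.24,0,0],0]
    - [[-0.3,0,0],0]
    - [[-0.36,0,0],0]
    - [[-0.42,0,0],0]
    - [[-0.48,0,0],0]
    - [[-0.54,0,0],0]
    - [[-0.6,0,0],0]
    - [[-0.65,0,0],0]

```text
time: 11.4
eef_pos: [0.6211, -0.249, 0.2697]
eef_rot: [0.623, 0.783, -0.0, 0.0]
wrist_force: [0.1, 0.4, 0.9]
grip_width: -0.0001
```

```bash
python3 - <<'E'
from h import *
s=read_state();print(s["eef_pos"],s["wrist_force"])
S=cv2.cvtColor(snapshot("scene"),cv2.COLOR_RGB2BGR);W=cv2.cvtColor(snapshot("wrist"),cv2.COLOR_RGB2BGR)
a=cv2.resize(S[140:240,140:270],(520,400),interpolation=cv2.INTER_CUBIC);b=W[130:330,200:360]
b=cv2.resize(b,(280,350));b=cv2.copyMakeBorder(b,0,50,0,0,0)
cv2.imwrite("pics/m1.png",np.hstack([a,b]))
E
```

```text
[ 0.62114447 -0.24900838  0.26969538] [0.1391804  0.42023736 0.87140082]
```

View pics/m1.png

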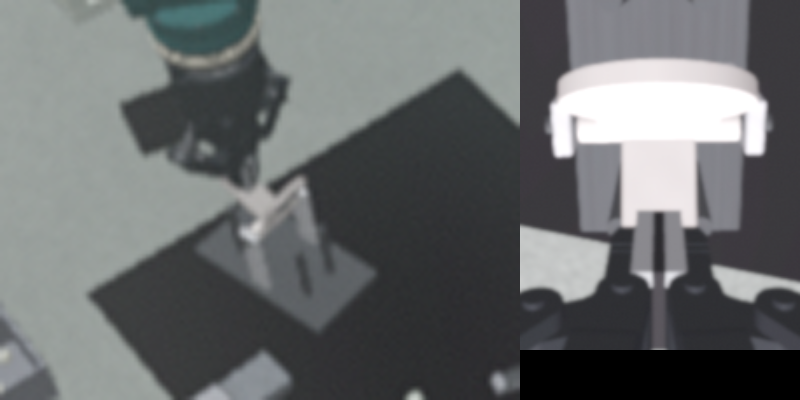

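The paddle has risen to about 60° with the fingers on the fin and no sign of the base shifting. I'll press the fin a little further, rise and go behind the paddle.

>>> apply_moves:
  deltas:
    - [[0,0,0.04],0]
    - [[-0.02,0,0.08],0]
    - [[-0.04,0,0.12],0]
    - [[-0.07,0,0.12],0]
    - [[-0.07,0,0.0],0]
    - [[-0.07,0,-0.2],0]
    - [[-0.07,0,-0.4],0]
    - [[-0.07,0,-0.6],0]
    - [[-0.07,0,-0.8],0]
    - [[-0.07,0,-0.8],0]

```text
time: 12.75
eef_pos: [0.6228, -0.2555, 0.3517]
eef_rot: [0.623, 0.783, 0.0, 0.002]
wrist_force: [0.7, -0.3, 0.0]
grip_width: 0.0003
```

>>> apply_moves:
  deltas:
    - [[0.1,0,0],0]
    - [[0.2,0,0],0]
    - [[0.35,0,0],0]
    - [[0.5,0,0],0]
    - [[0.65,0,0],0]
    - [[0.8,0,0],0]
    - [[0.85,0,0],0]
    - [[0.85,0,0.1],0]
    - [[0.85,0,0.1],0]
    - [[0.85,0,0.1],0]

```text
time: 14.0
eef_pos: [0.6035, -0.173, 0.3394]
eef_rot: [0.623, 0.782, -0.0, -0.0]
wrist_force: [-0.2, 0.3, -0.4]
grip_width: -0.0003
```

```bash
python3 - <<'E'
from h import *
s=read_state();print(s["eef_pos"],s["wrist_force"])
S=cv2.cvtColor(snapshot("scene"),cv2.COLOR_RGB2BGR);W=cv2.cvtColor(snapshot("wrist"),cv2.COLOR_RGB2BGR)
a=cv2.resize(S[140:240,140:270],(520,400),interpolation=cv2.INTER_CUBIC);b=W[130:330,200:360]
b=cv2.resize(b,(280,350));b=cv2.copyMakeBorder(b,0,50,0,0,0)
cv2.imwrite("pics/m2.png",np.hstack([a,b]))
E
```

```text
[ 0.60354659 -0.17296657  0.33940205] [-0.17328428  0.33961328 -0.44441941]
```

View pics/m2.png

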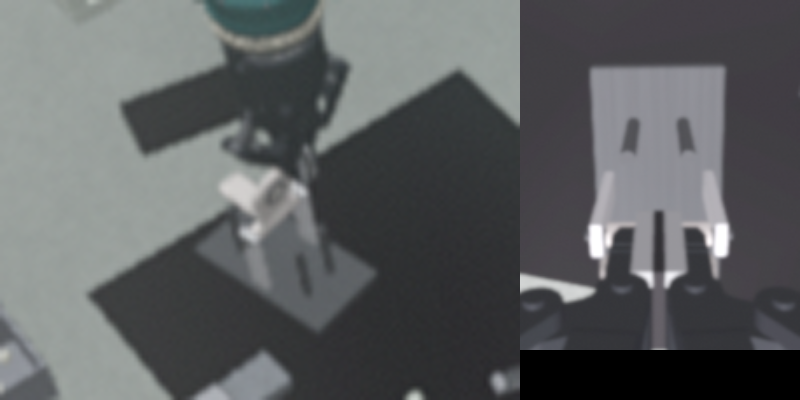

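The paddle is now close to upright and the fingers are behind it. Next I lower and push it over.

>>> apply_moves:
  deltas:
    - [[0,0,0.08],0]
    - [[0,0,0.16],0]
    - [[0,0,0.24],0]
    - [[0,0,0.32],0]
    - [[0,0,0.4],0]
    - [[0,0,0.48],0]
    - [[0,0,0.56],0]
    - [[0,0,0.6],0]
    - [[-0.05,0,0.6],0]
    - [[-0.1,0,0.6],0]

```text
time: 15.35
eef_pos: [0.6059, -0.1827, 0.2799]
eef_rot: [0.623, 0.783, 0.0, 0.0]
wrist_force: [-0.1, -0.1, 0.6]
grip_width: -0.0
```

>>> apply_moves:
  deltas:
    - [[-0.08,0,0],0]
    - [[-0.16,0,0],0]
    - [[-0.24,0,0],0]
    - [[-0.32,0,0],0]
    - [[-0.4,0,0],0]
    - [[-0.48,0,0],0]
    - [[-0.56,0,0],0]
    - [[-0.64,0,0],0]
    - [[-0.7,0,0],0]
    - [[-0.73,0,0],0]

```text
time: 16.6
eef_pos: [0.6222, -0.2538, 0.2796]
eef_rot: [0.623, 0.782, -0.0, -0.0]
wrist_force: [0.1, 0.5, -0.5]
grip_width: -0.0001
```

>>> apply_moves:
  deltas:
    - [[-0.01,0,0.03],0]
    - [[-0.02,0,0.06],0]
    - [[-0.03,0,0.09],0]
    - [[-0.04,0,0.12],0]
    - [[-0.05,0,0.15],0]
    - [[-0.05,0,0.18],0]
    - [[-0.05,0,0.2],0]
    - [[-0.05,0,0.22],0]
    - [[-0.05,0,0.23],0]
    - [[-0.05,0,0.23],0]

```text
time: 17.85
eef_pos: [0.6233, -0.2583, 0.2566]
eef_rot: [0.623, 0.783, 0.0, -0.0]
wrist_force: [-0.6, 1.0, -0.3]
grip_width: 0.0002
```

```bash
python3 - <<'E'
from h import *
s=read_state();print(s["eef_pos"],s["wrist_force"])
S=cv2.cvtColor(snapshot("scene"),cv2.COLOR_RGB2BGR);W=cv2.cvtColor(snapshot("wrist"),cv2.COLOR_RGB2BGR)
a=cv2.resize(S[140:240,140:270],(520,400),interpolation=cv2.INTER_CUBIC);b=W[130:330,200:360]
b=cv2.resize(b,(280,350));b=cv2.copyMakeBorder(b,0,50,0,0,0)
cv2.imwrite("pics/m3.png",np.hstack([a,b]))
E
```

```text
[ 0.6232593  -0.25831056  0.25663057] [-0.60189158  1.04128396 -0.25134444]
```

View pics/m3.png

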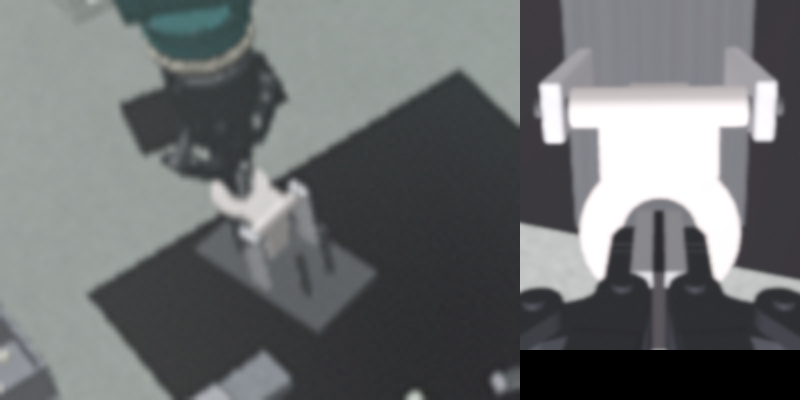

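The paddle is over and nearly flat, with the tips at z ≈ 0.084. I'll press down gently and watch the force.

>>> apply_moves:
  deltas:
    - [[0,0,0.01],0]
    - [[0,0,0.02],0]
    - [[0,0,0.03],0]
    - [[0,0,0.04],0]
    - [[0,0,0.045],0]
    - [[0,0,0.045],0]
    - [[0,0,0.045],0]
    - [[0,0,0.045],0]
    - [[0,0,0.045],0]
    - [[0,0,0.045],0]

```text
time: 19.2
eef_pos: [0.6233, -0.2583, 0.2522]
eef_rot: [0.623, 0.783, -0.0, -0.0]
wrist_force: [-0.1, -0.0, 0.2]
grip_width: -0.0
```

>>> apply_moves:
  deltas:
    - [[0,0,0.005],0]
    - [[0,0,0.01],0]
    - [[0,0,0.01],0]
    - [[0,0,0.015],0]
    - [[0,0,0.015],0]
    - [[0,0,0.015],0]
    - [[0,0,0.015],0]
    - [[0,0,0.015],0]
    - [[0,0,0.015],0]
    - [[0,0,0.015],0]

```text
time: 20.45
eef_pos: [0.6233, -0.2583, 0.2509]
eef_rot: [0.623, 0.783, 0.0, 0.0]
wrist_force: [-1.9, 1.3, 6.2]
grip_width: -0.0001
```

A 6 N reaction at tip z = 0.078 means the paddle is on its rests. I'll back off upwards and check.

>>> apply_moves:
  deltas:
    - [[0,0,-0.05],0]
    - [[0,0,-0.15],0]
    - [[0,0,-0.3],0]
    - [[0,0,-0.45],0]
    - [[0,0,-0.6],0]
    - [[0,0,-0.75],0]
    - [[0,0,-0.9],0]
    - [[0,0,-1],0]
    - [[0,0,-1],0]
    - [[0,0,-1],0]

```text
time: 21.7
eef_pos: [0.6232, -0.2583, 0.3502]
eef_rot: [0.623, 0.783, -0.0, -0.0]
wrist_force: [-0.0, -0.3, -0.2]
grip_width: -0.0001
```

>>> apply_moves:
  deltas:
    - [[-0.1,0,-0.05],0]
    - [[-0.2,0,-0.1],0]
    - [[-0.3,0,-0.15],0]
    - [[-0.4,0,-0.2],0]
    - [[-0.5,0,-0.25],0]
    - [[-0.6,0,-0.3],0]
    - [[-0.7,0,-0.35],0]
    - [[-0.8,0,-0.4],0]
    - [[-0.9,0,-0.4],0]
    - [[-0.9,0,-0.4],0]

```text
time: 22.95
eef_pos: [0.6436, -0.3468, 0.3901]
eef_rot: [0.623, 0.782, -0.0, -0.0]
wrist_force: [-0.8, -0.5, -0.1]
grip_width: 0.0002
```

```bash
python3 - <<'E'
from h import *
s=read_state();print(s["time"],s["eef_pos"],s["wrist_force"])
W=cv2.cvtColor(snapshot("wrist"),cv2.COLOR_RGB2BGR);S=cv2.cvtColor(snapshot("scene"),cv2.COLOR_RGB2BGR)
w=wrist(s);m=camera_model("scene")
c=np.array([.615,-.2205,0]);xl=np.array([.974,.227,0]);yl=np.array([-.227,.974,0])
for n,x,y,z in[("post+",.031,0,.079),("post-",-.031,0,.079),("tip flat",0,-.065,.0775),("b1",.04,.075,.01),("b2",-.04,.075,.01)]:
    p=c+x*xl+y*yl+[0,0,z];print(n,proj(w,p).round(),proj(m,p).round(1))
a=cv2.resize(S[140:340,140:400],(520,400),interpolation=cv2.INTER_CUBIC);b=cv2.resize(W[60:350,180:380],(276,400))
cv2.imwrite("pics/m4.png",np.hstack([a,b]))
T=cv2.cvtColor(snapshot("top"),cv2.COLOR_RGB2BGR);d=cv2.absdiff(T,cv2.imread("pics/top0.png")).max(2)>40
n,l,st,ce=cv2.connectedComponentsWithStats(d.astype(np.uint8));print([r.tolist() for r in st[1:] if r[4]>15])
E
```

```text
22.95 [ 0.64359055 -0.34680819  0.39013691] [-0.76503091 -0.51246722 -0.13336631]
post+ [316.  54.] [201.2 197.9]
post- [244.  54.] [213.5 186.5]
tip flat [280. 131.] [194.  183.6]
b1 [319. -15.] [218.2 221.8]
b2 [240. -15.] [233.3 206.9]
[[325, 0, 235, 337, 25912], [427, 97, 41, 23, 625], [267, 132, 26, 12, 113], [242, 137, 151, 145, 10699], [236, 178, 6, 10, 38], [391, 180, 2, 14, 19], [420, 186, 32, 53, 1114], [227, 198, 25, 15, 92], [284, 206, 6, 4, 18], [279, 220, 6, 5, 19], [253, 235, 30, 30, 638], [150, 268, 140, 152, 10819], [0, 327, 14, 11, 62], [0, 330, 64, 40, 1231], [0, 333, 7, 30, 115], [263, 361, 57, 33, 360], [234, 375, 30, 32, 316], [270, 377, 35, 30, 127], [0, 401, 22, 19, 217]]
```

View pics/m4.png

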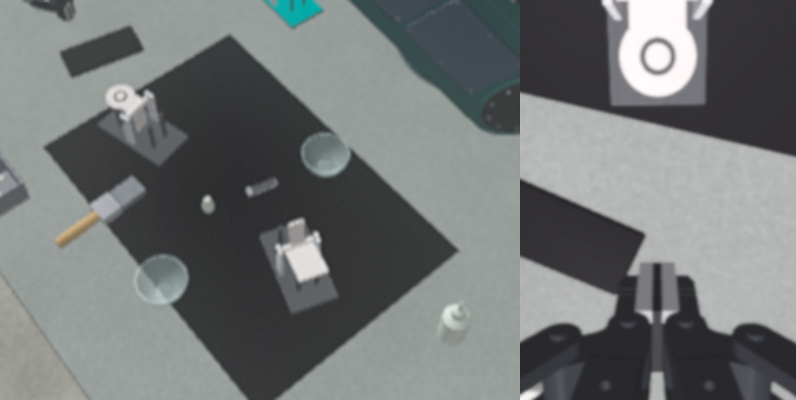

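The ringed face is up. The head end sits at wrist row 130 against 131 predicted for lying flat, and the base is where it was. The rectangular tag still points as before, and the gripper is clear.

```bash
python3 -c "
from rig import *
print(job_done())"
```

```text
the job is handed in; nothing more can be done
None
```

The white round-headed tag now lies flat on its other rests with its ringed face up. I handed the job in at about 23 s of the 43 s allowed.

I used the shut fingertips throughout. They pushed the fin towards local -y, came round behind the paddle and pushed it over, then pressed it gently onto the rests.

**Last checks**
- **Seating:** pressing down met about 6 N at a tip height of 78 mm, which matches the paddle resting flat. The head's free end was at wrist-camera row 130, against 131 predicted for lying flat.
- **Stand and other objects:** the stand looked unmoved by eye. In the last scene picture the rectangular tag, bowls, cap, clip, brush, phone and glue bottle appeared undisturbed. The fingers were clear of everything, with wrist force around 1 N or less.
- **Inconclusive check:** I also compared the top-camera picture before and after. The arm covered part of the second one and shadows or reflections changed elsewhere, so it could neither confirm nor rule out small shifts.

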